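# Raise and lock the telescopic utensil stand beside the cooker

## Task

The telescopic utensil stand beside the cooker is set too low for the long spoons to hang clear. Turn its crossbar anticlockwise (seen from above) to unlock the pole, slide it up to the middle one of its three settings and turn the crossbar back fully home so that it is locked there, then let go. Feel for the hidden notch and never force the catch; leave the pot, the lid and the spoons where they are.

Things in the scene. Friction and masses are not known exactly. Their poses are not given: they have to be found in the camera images.
- grip (a point): centre of the black grip block on top of the pole: 56 mm along its own x, 14 mm thick along y, 34 mm tall, 195 mm above the worktop with the pole lowest; z up. An 8 mm steel rod with a small upturned hook at each end sticks out of both ends along x (172 mm over all, rod centre 7 mm below this point). Block, rod, pole and lug turn and slide as one piece.
- stand: the fixed stand, screwed to the worktop: round foot 140 mm across, 16 mm thick; upright steel tube 48 mm across; origin on its axis at worktop level, z up; its x is the grip block's x when locked.
- collar (a point): centre of the top of the tube's black collar (52 mm across), 165 mm above the worktop, on the pole's axis. Inside the tube is a hidden sleeve with three notches: the lowest a tall pocket at the bottom, the middle and the top one 10 mm tall, 40 mm apart, solid metal between them. How high the sleeve sits differs from start to start by up to 14 mm either way and cannot be seen.
- pole (a joint): how far the pole is pulled out (m): 0 lowest, 0.125 upper stop; starts at 0 to 0.004. It stays where it is left (friction about 5 N, weight about 2.5 N). It slides only while unlocked. The middle notch is met somewhere between 0.046 and 0.074, the top one 0.040 above it: the exact place must be felt. Play in these notches is 1.75 mm up or down.
- head (a joint): turn of the crossbar and pole (rad), growing anticlockwise seen from above: 0 locked, fully home (a stop); 1.2 fully unlocked (a stop); starts at 0 to 0.1. Turning takes about 0.08 N m. Above 0.7 the pole slides freely. Turned back where there is no notch it is stopped by metal at about 0.43: do not force it, keep a light twist and slide until it drops in.
- lug: the locking lug, hidden inside the tube: a square-edged steel key, 6.5 mm tall, 6 mm wide, reaching 22 mm from the axis, fixed to the pole 165 mm below the grip centre. Over 40 N on it damages the catch (about 0.65 N m of twist beyond the friction, or 40 N of pull while locked). Pressing the twist against either end stop does not load it.
- pot: black pot on the hob, 210 mm across, 120 mm tall, two side handles, origin under its centre; to be left alone.
- lid: glass lid lying upside down on its knob, 210 mm across, 46 mm tall, origin under its centre; to be left alone.
- wooden_spoon: wooden spoon lying on the worktop, 280 mm long along its x; to be left alone.
- measuring_spoon: plastic measuring spoon, 160 mm long, lying on the worktop, cup 48 mm across at its origin; to be left alone.
There are look-alikes about, which are no part of the job. Leave any purple or red look-alike of the stand alone.

How it is judged:
On the way, in this order (a step that is already met when the one before it is completed fails the run):
1. the crossbar is turned anticlockwise and the pole unlocked, still low (value of joint head above 0.7 rad and value of joint pole below 0.03 m), for 0.1 s.
2. the pole is slid up towards the middle setting (value of joint pole above 0.04 m and value of joint head above 0.3 rad), for 0.1 s.
At the end, for the whole second after the job is handed in: the pole stands pulled out by 42 to 78 mm, which with the crossbar turned back to within 0.15 rad of fully home means locked in the middle notch, and it is at rest (value of joint pole between 0.042 and 0.078 m and value of joint head below 0.15 rad and velocity of joint pole between -0.005 and 0.005 m/s and velocity of joint head between -0.05 and 0.05 rad/s); the robot touches nothing.
It fails at once if the catch is forced: over 40 N on the locking lug (contact force between lug and anything else above 40 N).
It fails at once if the pot, lid or a spoon is moved by more than 20 mm (distance of any of pot, lid, wooden_spoon, measuring_spoon from where it was at the start of the episode above 0.02 m).
It also fails if it takes over 64 s, if anything falls off the work surface, if the arm or the gripper's body presses on something with over 40 N, if the wrist force passes 120 N, or if a joint passes its speed limit or range.

## Robot

A 6-joint arm with a two-finger parallel gripper is mounted at the origin on the work surface. World frame = base frame: x ahead of the robot, y to its left, z up, the work surface at z = 0. Lengths are in m, angles in rad, forces in N, time in s.
With the tool pointing down it reaches from about 0.425 to 0.925 m from the base axis. Payload 12.5 kg.
Tool frame: the origin (TCP) lies midway between the tips of the shut fingers; the grasp point (between the pads) lies 19 mm behind it (manip.grasp_offset is the distance from the TCP to the grasp point, in m); z points along the fingers, y is the direction in which the jaws open and shut (so a half turn about z gives the same grasp; the last joint's range is limited). The gripper opens to 85 mm and grips with 20 to 120 N. Pads are 22 mm wide; open, the fingers measure 114 mm over their backs; the gripper's body (76 mm by 85 mm) begins 54 mm behind the grasp point. The pads swing forward as they close: fully open they stand 13 mm farther back than shut.
Start: joints at [1.026, 0.491, 1.559, -0, 1.092, -0.106], TCP at [0.266, 0.566, 0.231] pointing down, gripper open.
Joint ranges: [-3.1, 3.1], [-0.84, 2.19], [0.05, 2.79], [-1.13, 4.28], [0.06, 2.93], [-2.69, 2.69]. Speed limits (rad/s): [2.22, 2.22, 2.79, 3.14, 3.14, 3.14].

## Interface

Orientations are given as [roll, pitch, yaw] about the fixed x, y, z axes, in that order (R = Rz(yaw) Ry(pitch) Rx(roll)).
In Python, from station import state, viewer, job, manip gives the robot as it stands. The module is installed in compiled form; this text tells all that it offers.
- The arm moves only by the tool play_rows, never from a script. Its argument "series" is a list of rows, each an object of numbers: "tx", "ty", "tz": the shift along the tool's x, y, z in mm; "rx", "ry", "rz": the turn, a rotation vector about the tool's x, y, z in rad. A call has exactly 8 rows; each row is the pose to reach, as a shift and turn from the pose measured when the call began, along the tool's axes at that moment; what a row does not reach only later rows make up. A row lasts 1/8 s, in which the tool goes at most 62.5 mm and 10.7 degrees, less where a joint would pass 70% of its speed; a pose out of reach is approached as far as the arm can. A call with a gripper value outside its range is refused whole. "claw" is the gripper command: -1 is fully open, 1 is shut, values between are in proportion, set as the call begins (left out, the last holds). The fingers move at their own pace and stop on an object; the grip force is fixed at half the most. Time passes only in rows, so rows that repeat a pose let the fingers close, or fill a call up. It gives the time, the measured TCP pose, the force and the opening at its end, in the units of the state.
- state(): the state, without advancing time (a new reading comes with each control period).
- viewer.camera(name): name is "side" or "top"; returns (picture, depth): 420x560x3 uint8, red, green, blue; 420x560 float32, m along the optical axis (not along the pixel's ray), 0 where there is no reading.
- viewer.camera_params(name): a dict with "fovy" (degrees; the focal length in pixels is half the picture's height over the tangent of half this angle, whatever the lens; pixels are square), "cx", "cy" (the principal point, pixels), "cam_to_world" (4x4, takes a point from camera to world coordinates). Camera axes: x right, y up, looking along -z (the intrinsics and any distortion apply to the point x, -y, -z); pixel columns grow to the right and rows downward; lengths in m; the calibration is good to about 2 mm. A picture is of the moment at which its call begins. camera_params takes no time and is no camera call.
- job.hand_in(): hands the job in, once; it reports no verdict.
The state is a dict: "clock": time; "q": joint angles; "joint_vel": joint speeds; "joint_torque": joint torques, N m; "tcp_pos": TCP position; "tcp_rot": TCP orientation; "wrist_force": force on the tool from outside, world axes, zero at the start; "wrist_torque": the same for the moment, N m; "opening": opening from 0.0 (shut) to 1.0 (fully open).
Only numpy, scipy, OpenCV 4.12 (cv2) and the standard library are available. Lean on these libraries where they do the work, as an engineer would, in place of code of your own. Each camera call takes 0.05 s, during which the arm holds its last target. There are 200 camera calls.

## Working session

There is one attempt and no reset: what is moved stays moved. The work goes in short steps, Python scripts to look and compute and a tool call to move; the robot and the scene stay as the last step left them, time stands still between calls to the robot, and variables do not carry over. Pictures are saved under pics/ and viewed, about 8 in all and at most 12, crops included, and the job is handed in when it is done.

Besides the shell and the picture viewer there is one more tool, called after ">>>" as name(argument=value, ...) on one line, values as JSON. play_rows: Moves the arm, as the interface text tells. Its arguments: {"type":"object","properties":{"series":{"type":"array"},"claw":{"type":"number"}},"required":["series"]}

```bash
mkdir -p pics; cat > h.py <<'E'
import numpy as np, cv2
from station import state, viewer, job, manip
def snap(n,f):
    p,d=viewer.camera(n); cv2.imwrite(f'pics/{f}.png',p[:,:,::-1]); np.save(f'pics/{f}.npy',d); return p,d
E
python3 - <<'E'
from h import *
a,_=snap('side','s0'); b,_=snap('top','t0')
for n in('side','top'): print(viewer.camera_params(n))
print(state()); print(manip.grasp_offset)
E
```

```text
{'fovy': 44.036218873920056, 'cx': 279.17641455618127, 'cy': 210.3502992976102, 'cam_to_world': array([[ 0.99678269,  0.05697609, -0.05637364,  0.49553231],
       [-0.07966615,  0.78156183, -0.61871998, -0.74149793],
       [ 0.00880724,  0.62122044,  0.78358637,  1.06301211],
       [ 0.        ,  0.        ,  0.        ,  1.        ]])}
{'fovy': 47.14168804315195, 'cx': 283.09309664259024, 'cy': 209.0027715861107, 'cam_to_world': array([[ 0.02487862,  0.99446206, -0.10210907,  0.4571938 ],
       [-0.99946252,  0.02692399,  0.01870194, -0.01263767],
       [ 0.02134756,  0.10158891,  0.99459739,  1.29990656],
       [ 0.        ,  0.        ,  0.        ,  1.        ]])}
{'clock': 0.1, 'q': array([ 1.02642163e+00,  4.91522890e-01,  1.55941063e+00,  2.64706570e-05,
        1.09167722e+00, -1.05575713e-01]), 'joint_vel': array([-0.00086968, -0.00190524, -0.00522452, -0.0001133 ,  0.00147381,
       -0.00054327]), 'joint_torque': array([ 2.35483392e-03, -6.19450378e+01, -2.62024355e+01, -8.31698912e-05,
        2.92981764e-03, -4.18700381e-06]), 'tcp_pos': array([0.26538802, 0.56563424, 0.23076388]), 'tcp_rot': array([-3.14058270e+00, -1.30633347e-04,  2.70278139e+00]), 'wrist_force': array([ 0.3552618 ,  0.2853538 , -0.35750855]), 'wrist_torque': array([-0.00962495,  0.01751857,  0.05355257]), 'opening': 1.0016570256657178}
0.0187
```

View pics/s0.png

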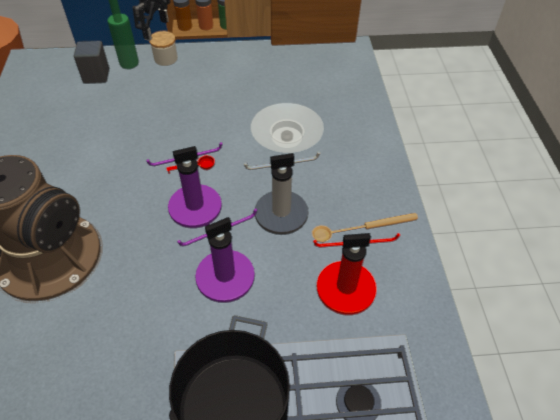

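View pics/t0.png

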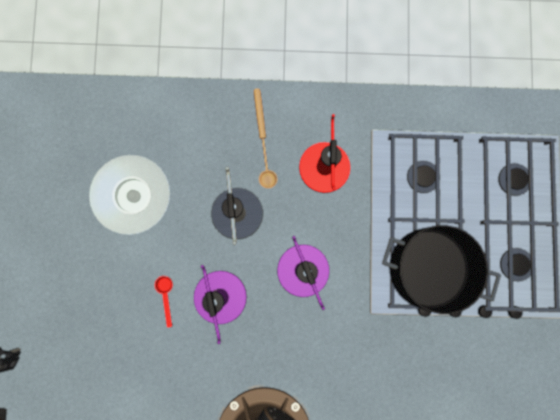

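Candidates for the stand: grey steel at side (282,165) / top (233,208), purple at side (186,160) and (219,232), and red at side (356,245). By the description the grey one is the target. The others are look-alikes. Next I measure it and check it in one close crop.

```bash
cat >> h.py <<'E'
def ray(n,u,v):
    c=viewer.camera_params(n); f=210/np.tan(np.radians(c['fovy']/2)); M=c['cam_to_world']
    d=M[:3,:3]@np.array([(u-c['cx'])/f,-(v-c['cy'])/f,-1]); return M[:3,3],d
def onz(n,u,v,z):
    o,d=ray(n,u,v); return o+d*(z-o[2])/d[2]
def unproj(n,D,u,v):
    o,d=ray(n,u,v); return o+d*D[v,u]
def cloud(n,D,r):
    c=viewer.camera_params(n); f=210/np.tan(np.radians(c['fovy']/2)); M=c['cam_to_world']
    u0,v0,u1,v1=r; v,u=np.mgrid[v0:v1,u0:u1]; z=D[v0:v1,u0:u1]
    P=np.stack([(u-c['cx'])/f*z,-(v-c['cy'])/f*z,-z],-1)@M[:3,:3].T+M[:3,3]
    return P,u,v
E
python3 - <<'E'
from h import *
for n,f,r in(('side','s0',(240,140,325,235)),('top','t0',(205,160,270,250))):
    D=np.load(f'pics/{f}.npy'); P,u,v=cloud(n,D,r); I=cv2.imread(f'pics/{f}.png')[r[1]:r[3],r[0]:r[2]].astype(int)
    z=P[...,2]; 
    top=(z>0.2)&(z<0.225)&(I.max(2)<70); p=P[top]
    print(n,'block top',len(p),p.mean(0) if len(p) else 0, 'maxz',z.max())
    rod=(z>0.178)&(z<0.225)&(I.min(2)>90); p=P[rod]
    if len(p)>5:
        c=p.mean(0); w=np.linalg.svd(p[:,:2]-c[:2])[2][0] ; t=(p[:,:2]-c[:2])@w
        print('rod',len(p),c,'yaw',np.arctan2(w[1],w[0]),'ends',c[:2]+w*t.min(),c[:2]+w*t.max())
    if len(p): 
        q=P[top][:,:2]
        if len(q)>5: (cx,cy),wh,a=cv2.minAreaRect(q.astype(np.float32)); print('rect',cx,cy,wh,a)
    # foot
    ft=(z>0.010)&(z<0.022); q=P[ft]; print('foot bbox',q[:,:2].min(0),q[:,:2].max(0)) if len(q) else 0
print('side rod ends',onz('side',247,166,.188),onz('side',318,157,.188)); print('top rod ends',onz('top',228,171,.188),onz('top',235,241,.188))
a=cv2.resize(cv2.imread('pics/s0.png')[130:240,230:340],None,fx=4,fy=4,interpolation=2)
b=cv2.resize(cv2.imread('pics/t0.png')[155:265,190:280],None,fx=4,fy=4,interpolation=2)
cv2.imwrite('pics/c0.png',np.hstack([a,b]))
E
```

```text
side block top 162 [0.57549994 0.08381127 0.20894141] maxz 1.063012105355997
rod 223 [0.57246543 0.07617273 0.1924573 ] yaw -2.7297605266693763 ends [0.66018299 0.11448874] [0.43257404 0.01506661]
rect 0.5752524137496948 0.08522158116102219 (0.051990874111652374, 0.018119804561138153) 11.0538911819458
foot bbox [0.50797851 0.00434877] [0.67969288 0.15086559]
top block top 147 [0.57405784 0.08662473 0.21125134] maxz 1.2999065639598741
rod 193 [0.57382443 0.08631358 0.19350707] yaw -3.0070689019407766 ends [0.66326693 0.09841883] [0.48667775 0.07451905]
rect 0.573948860168457 0.0867239385843277 (0.053439948707818985, 0.014124495908617973) 7.138192653656006
foot bbox [0.50524048 0.00262413] [0.72211995 0.15563026]
side rod ends [0.49490678 0.08483509 0.188     ] [0.6619287  0.10181902 0.188     ]
top rod ends [0.65705922 0.09733694 0.188     ] [0.49433102 0.07530789 0.188     ]
```

View pics/c0.png

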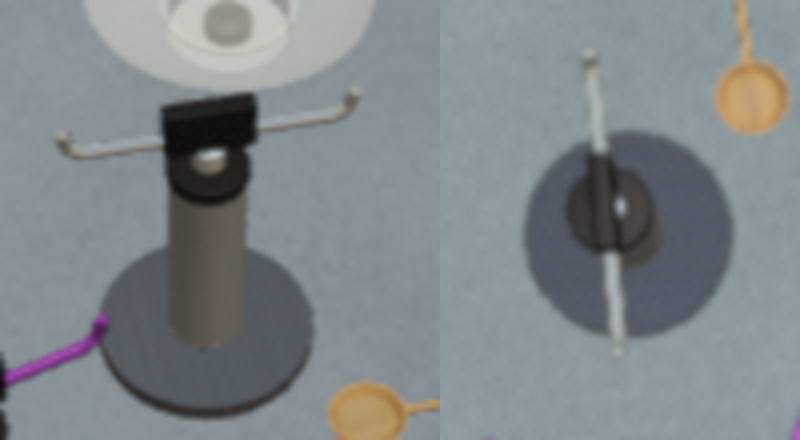

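The crop shows one clear target: the grey stand with a bare steel rod and black block (side 283,160; top 233,208). The wooden spoon's bowl is more than 100 mm away. The grip axis is about (0.575, 0.086), with block yaw about 0.135 rad.

```bash
cat >> h.py <<'E'
from scipy.spatial.transform import Rotation as Ro
def delta(p,yaw):
    s=state(); R=Ro.from_euler('xyz',s['tcp_rot']); t=R.inv().apply(np.array(p)-s['tcp_pos'])*1000
    r=(R.inv()*Ro.from_euler('xyz',[np.pi,0,yaw])).as_rotvec(); return t.round(2),r.round(4)
E
python3 -c "
from h import *
print(delta([.575,.0865,.29],.135))"
```

```text
(array([-483.84, -302.26,  -58.99]), array([-6.0000e-04,  1.2000e-03,  2.5678e+00]))
```

>>> play_rows(series=[{"tx": -20, "ty": -12, "tz": -30, "rz": 0.1}, {"tx": -70, "ty": -44, "tz": -50, "rz": 0.28}, {"tx": -120, "ty": -75, "tz": -59, "rz": 0.46}, {"tx": -170, "ty": -106, "tz": -59, "rz": 0.64}, {"tx": -220, "ty": -137, "tz": -59, "rz": 0.82}, {"tx": -270, "ty": -168, "tz": -59, "rz": 1.0}, {"tx": -320, "ty": -200, "tz": -59, "rz": 1.18}, {"tx": -365, "ty": -228, "tz": -59, "rz": 1.34}], claw=-1)

```text
$.series[0]: bad value
```

```bash
python3 -c "
from h import *
print(delta([.575,.0865,.25],.135),state()['q'],state()['clock'])"
```

```text
(array([-483.84, -302.22,  -18.99]), array([-6.0000e-04,  1.2000e-03,  2.5678e+00])) [ 1.02642163e+00  4.91522890e-01  1.55941063e+00  2.64706570e-05
  1.09167722e+00 -1.05575713e-01] 0.1
```

>>> play_rows(series=[{"tx": -20, "ty": -12, "tz": -30, "rx": 0, "ry": 0, "rz": 0.1}, {"tx": -70, "ty": -44, "tz": -50, "rx": 0, "ry": 0, "rz": 0.28}, {"tx": -120, "ty": -75, "tz": -59, "rx": 0, "ry": 0, "rz": 0.46}, {"tx": -170, "ty": -106, "tz": -59, "rx": 0, "ry": 0, "rz": 0.64}, {"tx": -220, "ty": -137, "tz": -59, "rx": 0, "ry": 0, "rz": 0.82}, {"tx": -270, "ty": -168, "tz": -59, "rx": 0, "ry": 0, "rz": 1.0}, {"tx": -320, "ty": -200, "tz": -59, "rx": 0, "ry": 0, "rz": 1.18}, {"tx": -365, "ty": -228, "tz": -59, "rx": 0, "ry": 0, "rz": 1.34}], claw=-1)

```text
clock: 1.1
tcp_pos: [0.4998, 0.2023, 0.2898]
tcp_rot: [-3.141, 0.001, 1.357]
wrist_force: [-0.3, -0.2, 2.0]
opening: 0.997
```

```bash
python3 -c "
from h import *
print(delta([.575,.0865,.25],.135),state()['q'],state()['clock'])"
```

```text
(array([-97.11,  98.13,  39.9 ]), array([2.0000e-04, 1.3000e-03, 1.2218e+00])) [ 2.62388148e-01  3.11104093e-01  1.68906450e+00 -8.04317099e-04
  1.14241493e+00  4.76708000e-01] 1.1
```

>>> play_rows(series=[{"tx": -16, "ty": 16, "tz": 0, "rx": 0, "ry": 0, "rz": 0.18}, {"tx": -33, "ty": 33, "tz": 0, "rx": 0, "ry": 0, "rz": 0.36}, {"tx": -50, "ty": 50, "tz": 0, "rx": 0, "ry": 0, "rz": 0.54}, {"tx": -66, "ty": 66, "tz": 0, "rx": 0, "ry": 0, "rz": 0.72}, {"tx": -82, "ty": 82, "tz": 0, "rx": 0, "ry": 0, "rz": 0.9}, {"tx": -97, "ty": 98, "tz": 10, "rx": 0, "ry": 0, "rz": 1.07}, {"tx": -97, "ty": 98, "tz": 30, "rx": 0, "ry": 0, "rz": 1.222}, {"tx": -97, "ty": 98, "tz": 40, "rx": 0, "ry": 0, "rz": 1.222}])

```text
clock: 2.1
tcp_pos: [0.5745, 0.0864, 0.2487]
tcp_rot: [3.141, 0.003, 0.135]
wrist_force: [-0.1, -0.3, -0.3]
opening: 1.002
```

```bash
python3 -c "
from h import *
snap('side','s1')
s=state();print(delta([.575,.0865,.182],.135),s['q'],s['clock'],s['tcp_pos'],s['tcp_rot'],s['wrist_torque'])
o,d=ray('side',0,0)
a=cv2.imread('pics/s1.png')[60:240,190:380]; cv2.imwrite('pics/s1c.png',cv2.resize(a,None,fx=4,fy=3.3))"
```

```text
(array([ 0.98,  0.18, 65.87]), array([0.0005, 0.0037, 0.003 ])) [ 3.63567811e-02  4.12758951e-01  1.64712420e+00 -9.67099309e-04
  1.08538440e+00  1.46960341e+00] 2.15 [0.57424734 0.08661213 0.24787788] [3.14111456 0.00374254 0.1380016 ] [ 0.02518375  0.00933753 -0.00996744]
```

View pics/s1c.png

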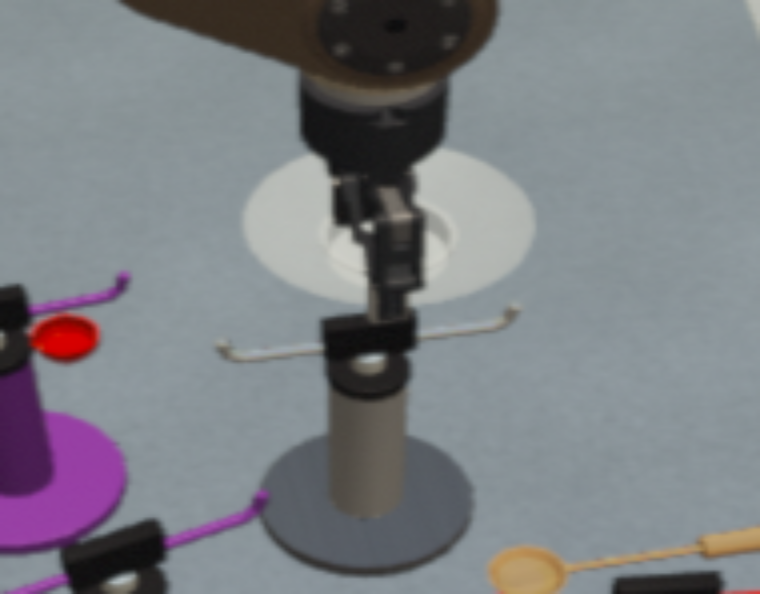

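The view shows the gripper centred over the grey block (crop 368,335) and squared to it. I descend and close.

>>> play_rows(series=[{"tx": 1, "ty": 0, "tz": 10, "rx": 0, "ry": 0.003, "rz": 0}, {"tx": 1, "ty": 0, "tz": 22, "rx": 0, "ry": 0.003, "rz": 0}, {"tx": 1, "ty": 0, "tz": 34, "rx": 0, "ry": 0.003, "rz": 0}, {"tx": 1, "ty": 0, "tz": 46, "rx": 0, "ry": 0.003, "rz": 0}, {"tx": 1, "ty": 0, "tz": 56, "rx": 0, "ry": 0.003, "rz": 0}, {"tx": 1, "ty": 0, "tz": 62, "rx": 0, "ry": 0.003, "rz": 0}, {"tx": 1, "ty": 0, "tz": 66, "rx": 0, "ry": 0.003, "rz": 0}, {"tx": 1, "ty": 0, "tz": 66, "rx": 0, "ry": 0.003, "rz": 0}])

```text
clock: 3.15
tcp_pos: [0.575, 0.0867, 0.1818]
tcp_rot: [3.141, 0.001, 0.138]
wrist_force: [-0.0, 0.1, 1.1]
opening: 1.0
```

>>> play_rows(series=[{"tx": 0, "ty": 0, "tz": 0, "rx": 0, "ry": 0, "rz": 0}, {"tx": 0, "ty": 0, "tz": 0, "rx": 0, "ry": 0, "rz": 0}, {"tx": 0, "ty": 0, "tz": 0, "rx": 0, "ry": 0, "rz": 0}, {"tx": 0, "ty": 0, "tz": 0, "rx": 0, "ry": 0, "rz": 0}, {"tx": 0, "ty": 0, "tz": 0, "rx": 0, "ry": 0, "rz": 0}, {"tx": 0, "ty": 0, "tz": 0, "rx": 0, "ry": 0, "rz": 0}, {"tx": 0, "ty": 0, "tz": 0, "rx": 0, "ry": 0, "rz": 0}, {"tx": 0, "ty": 0, "tz": 0, "rx": 0, "ry": 0, "rz": 0}], claw=1)

```text
clock: 4.15
tcp_pos: [0.575, 0.0871, 0.1819]
tcp_rot: [-3.141, 0.001, 0.138]
wrist_force: [-0.1, 4.6, 1.9]
opening: 0.154
```

```bash
cat >> h.py <<'E'
def st():
    s=state(); print(s['clock'],s['tcp_pos'].round(4),s['tcp_rot'].round(4),'F',s['wrist_force'].round(1),'T',s['wrist_torque'].round(3),s['opening'].round(3),'q6',s['q'][5].round(3))
E
python3 -c "
from h import *
st()"
```

```text
Traceback (most recent call last):
  File "h.py", line 22, in st
    s=state(); print(s['clock'],s['tcp_pos'].round(4),s['tcp_rot'].round(4),'F',s['wrist_force'].round(1),'T',s['wrist_torque'].round(3),s['opening'].round(3),'q6',s['q'][5].round(3))
                                                                                                                                         ^^^^^^^^^^^^^^^^^^
AttributeError: 'float' object has no attribute 'round'
```

>>> play_rows(series=[{"tx": 0, "ty": -0.3, "tz": 0, "rx": 0, "ry": 0, "rz": -0.04}, {"tx": 0, "ty": -0.5, "tz": 0, "rx": 0, "ry": 0, "rz": -0.08}, {"tx": 0, "ty": -0.5, "tz": 0, "rx": 0, "ry": 0, "rz": -0.12}, {"tx": 0, "ty": -0.5, "tz": 0, "rx": 0, "ry": 0, "rz": -0.16}, {"tx": 0, "ty": -0.5, "tz": 0, "rx": 0, "ry": 0, "rz": -0.2}, {"tx": 0, "ty": -0.5, "tz": 0, "rx": 0, "ry": 0, "rz": -0.24}, {"tx": 0, "ty": -0.5, "tz": 0, "rx": 0, "ry": 0, "rz": -0.28}, {"tx": 0, "ty": -0.5, "tz": 0, "rx": 0, "ry": 0, "rz": -0.3}])

```text
clock: 5.15
tcp_pos: [0.575, 0.0875, 0.1819]
tcp_rot: [-3.141, 0.0, 0.439]
wrist_force: [1.1, 2.9, 0.2]
opening: 0.155
```

```bash
sed -i "s/s\['opening'\].round(3)/round(s['opening'],3)/" h.py
python3 -c "
from h import *
st()"
```

```text
5.15 [0.575  0.0875 0.1819] [-3.1415e+00  4.0000e-04  4.3860e-01] F [1.1 2.9 0.2] T [ 0.574 -0.118 -0.077] 0.155 q6 1.17
```

Tz is −0.077 N m, which is pure friction. I continue the turn.

>>> play_rows(series=[{"tx": 0, "ty": -0.2, "tz": 0, "rx": 0, "ry": 0, "rz": -0.09}, {"tx": 0, "ty": -0.4, "tz": 0, "rx": 0, "ry": 0, "rz": -0.18}, {"tx": 0, "ty": -0.4, "tz": 0, "rx": 0, "ry": 0, "rz": -0.27}, {"tx": 0, "ty": -0.4, "tz": 0, "rx": 0, "ry": 0, "rz": -0.36}, {"tx": 0, "ty": -0.4, "tz": 0, "rx": 0, "ry": 0, "rz": -0.45}, {"tx": 0, "ty": -0.4, "tz": 0, "rx": 0, "ry": 0, "rz": -0.54}, {"tx": 0, "ty": -0.4, "tz": 0, "rx": 0, "ry": 0, "rz": -0.62}, {"tx": 0, "ty": -0.4, "tz": 0, "rx": 0, "ry": 0, "rz": -0.65}])

```text
clock: 6.15
tcp_pos: [0.5753, 0.0877, 0.1819]
tcp_rot: [3.141, 0.0, 1.089]
wrist_force: [2.7, 0.9, -2.0]
opening: 0.154
```

```bash
python3 -c "
from h import *
st()"
```

```text
6.15 [0.5753 0.0877 0.1819] [3.1409e+00 1.0000e-04 1.0894e+00] F [ 2.7  0.9 -2. ] T [ 0.183 -0.669 -0.131] 0.154 q6 0.52
```

>>> play_rows(series=[{"tx": 0, "ty": 0, "tz": -4, "rx": 0, "ry": 0, "rz": 0}, {"tx": 0, "ty": 0, "tz": -11, "rx": 0, "ry": 0, "rz": 0}, {"tx": 0, "ty": 0, "tz": -18, "rx": 0, "ry": 0, "rz": 0}, {"tx": 0, "ty": 0, "tz": -25, "rx": 0, "ry": 0, "rz": 0}, {"tx": 0, "ty": 0, "tz": -32, "rx": 0, "ry": 0, "rz": 0}, {"tx": 0, "ty": 0, "tz": -38, "rx": 0, "ry": 0, "rz": 0}, {"tx": 0, "ty": 0, "tz": -42, "rx": 0, "ry": 0, "rz": 0}, {"tx": 0, "ty": 0, "tz": -42, "rx": 0, "ry": 0, "rz": 0}])

```text
clock: 7.15
tcp_pos: [0.5754, 0.0877, 0.2247]
tcp_rot: [3.14, -0.0, 1.089]
wrist_force: [-0.2, 0.1, 2.3]
opening: 0.155
```

```bash
python3 -c "
from h import *
st()"
```

```text
7.15 [0.5754 0.0877 0.2247] [ 3.1399e+00 -5.0000e-04  1.0894e+00] F [-0.2  0.1  2.3] T [ 0.244 -0.22  -0.059] 0.155 q6 0.52
```

>>> play_rows(series=[{"tx": 0, "ty": 0, "tz": 0, "rx": 0, "ry": 0, "rz": 0.06}, {"tx": 0, "ty": 0, "tz": 0, "rx": 0, "ry": 0, "rz": 0.13}, {"tx": 0, "ty": 0, "tz": 0, "rx": 0, "ry": 0, "rz": 0.2}, {"tx": 0, "ty": 0, "tz": 0, "rx": 0, "ry": 0, "rz": 0.27}, {"tx": 0, "ty": 0, "tz": 0, "rx": 0, "ry": 0, "rz": 0.34}, {"tx": 0, "ty": 0, "tz": 0, "rx": 0, "ry": 0, "rz": 0.41}, {"tx": 0, "ty": 0, "tz": 0, "rx": 0, "ry": 0, "rz": 0.46}, {"tx": 0, "ty": 0, "tz": 0, "rx": 0, "ry": 0, "rz": 0.48}])

```text
clock: 8.15
tcp_pos: [0.5752, 0.0878, 0.2248]
tcp_rot: [3.141, -0.001, 0.609]
wrist_force: [-0.1, 0.8, -1.8]
opening: 0.151
```

```bash
python3 -c "
from h import *
st()
P,d=viewer.camera('side')
C,u,v=cloud('side',d,(230,90,330,200)); z=C[...,2]; m=(P[90:200,230:330].max(2)<60)&(np.hypot(C[...,0]-.575,C[...,1]-.087)<.035); print(np.percentile(z[m],[5,50,90,95,99]))
"
```

```text
8.15 [0.5752 0.0878 0.2248] [ 3.1407e+00 -6.0000e-04  6.0890e-01] F [-0.1  0.8 -1.8] T [0.229 0.038 0.033] 0.151 q6 1.0
[0.16083867 0.27380124 0.32851833 0.33926515 0.39605591]
```

>>> play_rows(series=[{"tx": 0, "ty": 0, "tz": 0, "rx": 0, "ry": 0, "rz": 0.007}, {"tx": 0, "ty": 0, "tz": 0, "rx": 0, "ry": 0, "rz": 0.014}, {"tx": 0, "ty": 0, "tz": 0, "rx": 0, "ry": 0, "rz": 0.021}, {"tx": 0, "ty": 0, "tz": 0, "rx": 0, "ry": 0, "rz": 0.028}, {"tx": 0, "ty": 0, "tz": 0, "rx": 0, "ry": 0, "rz": 0.035}, {"tx": 0, "ty": 0, "tz": 0, "rx": 0, "ry": 0, "rz": 0.042}, {"tx": 0, "ty": 0, "tz": 0, "rx": 0, "ry": 0, "rz": 0.046}, {"tx": 0, "ty": 0, "tz": 0, "rx": 0, "ry": 0, "rz": 0.05}])

```text
clock: 9.2
tcp_pos: [0.5752, 0.0878, 0.2248]
tcp_rot: [3.141, -0.001, 0.558]
wrist_force: [-0.6, 0.3, -2.3]
opening: 0.154
```

```bash
python3 -c "
from h import *
st()
"
```

```text
9.2 [0.5752 0.0878 0.2248] [ 3.1408e+00 -7.0000e-04  5.5810e-01] F [-0.6  0.3 -2.3] T [0.332 0.18  0.051] 0.154 q6 1.051
```

No contact yet. I creep on in small steps.

>>> play_rows(series=[{"tx": 0, "ty": 0, "tz": 0, "rx": 0, "ry": 0, "rz": 0.004}, {"tx": 0, "ty": 0, "tz": 0, "rx": 0, "ry": 0, "rz": 0.008}, {"tx": 0, "ty": 0, "tz": 0, "rx": 0, "ry": 0, "rz": 0.012}, {"tx": 0, "ty": 0, "tz": 0, "rx": 0, "ry": 0, "rz": 0.016}, {"tx": 0, "ty": 0, "tz": 0, "rx": 0, "ry": 0, "rz": 0.02}, {"tx": 0, "ty": 0, "tz": 0, "rx": 0, "ry": 0, "rz": 0.024}, {"tx": 0, "ty": 0, "tz": 0, "rx": 0, "ry": 0, "rz": 0.027}, {"tx": 0, "ty": 0, "tz": 0, "rx": 0, "ry": 0, "rz": 0.03}])

```text
clock: 10.2
tcp_pos: [0.5752, 0.0877, 0.2248]
tcp_rot: [3.141, -0.001, 0.528]
wrist_force: [-0.5, 1.5, -1.9]
opening: 0.148
```

```bash
python3 -c "
from h import *
st()
"
```

```text
10.2 [0.5752 0.0877 0.2248] [ 3.1408e+00 -8.0000e-04  5.2790e-01] F [-0.5  1.5 -1.9] T [0.339 0.266 0.088] 0.148 q6 1.081
```

>>> play_rows(series=[{"tx": 0, "ty": 0, "tz": 0, "rx": 0, "ry": 0, "rz": 0.004}, {"tx": 0, "ty": 0, "tz": 0, "rx": 0, "ry": 0, "rz": 0.008}, {"tx": 0, "ty": 0, "tz": 0, "rx": 0, "ry": 0, "rz": 0.012}, {"tx": 0, "ty": 0, "tz": 0, "rx": 0, "ry": 0, "rz": 0.016}, {"tx": 0, "ty": 0, "tz": 0, "rx": 0, "ry": 0, "rz": 0.02}, {"tx": 0, "ty": 0, "tz": 0, "rx": 0, "ry": 0, "rz": 0.024}, {"tx": 0, "ty": 0, "tz": 0, "rx": 0, "ry": 0, "rz": 0.027}, {"tx": 0, "ty": 0, "tz": 0, "rx": 0, "ry": 0, "rz": 0.03}])

```text
clock: 11.2
tcp_pos: [0.5751, 0.0878, 0.2247]
tcp_rot: [3.141, -0.001, 0.498]
wrist_force: [-0.5, 1.4, -3.1]
opening: 0.153
```

```bash
python3 -c "
from h import *
st()
"
```

```text
11.2 [0.5751 0.0878 0.2247] [ 3.1409e+00 -7.0000e-04  4.9770e-01] F [-0.5  1.4 -3.1] T [0.382 0.236 0.11 ] 0.153 q6 1.111
```

>>> play_rows(series=[{"tx": 0, "ty": 0, "tz": 0, "rx": 0, "ry": 0, "rz": 0.003}, {"tx": 0, "ty": 0, "tz": 0, "rx": 0, "ry": 0, "rz": 0.006}, {"tx": 0, "ty": 0, "tz": 0, "rx": 0, "ry": 0, "rz": 0.009}, {"tx": 0, "ty": 0, "tz": 0, "rx": 0, "ry": 0, "rz": 0.012}, {"tx": 0, "ty": 0, "tz": 0, "rx": 0, "ry": 0, "rz": 0.015}, {"tx": 0, "ty": 0, "tz": 0, "rx": 0, "ry": 0, "rz": 0.018}, {"tx": 0, "ty": 0, "tz": 0, "rx": 0, "ry": 0, "rz": 0.021}, {"tx": 0, "ty": 0, "tz": 0, "rx": 0, "ry": 0, "rz": 0.025}])

```text
clock: 12.2
tcp_pos: [0.5751, 0.0877, 0.2248]
tcp_rot: [3.141, -0.001, 0.472]
wrist_force: [-0.0, 1.5, -2.0]
opening: 0.155
```

```bash
python3 -c "
from h import *
st()
"
```

```text
12.2 [0.5751 0.0877 0.2248] [ 3.1409e+00 -7.0000e-04  4.7250e-01] F [-0.   1.5 -2. ] T [0.416 0.197 0.178] 0.155 q6 1.137
```

>>> play_rows(series=[{"tx": 0, "ty": 0, "tz": 0, "rx": 0, "ry": 0, "rz": 0.003}, {"tx": 0, "ty": 0, "tz": 0, "rx": 0, "ry": 0, "rz": 0.006}, {"tx": 0, "ty": 0, "tz": 0, "rx": 0, "ry": 0, "rz": 0.009}, {"tx": 0, "ty": 0, "tz": 0, "rx": 0, "ry": 0, "rz": 0.012}, {"tx": 0, "ty": 0, "tz": 0, "rx": 0, "ry": 0, "rz": 0.015}, {"tx": 0, "ty": 0, "tz": 0, "rx": 0, "ry": 0, "rz": 0.018}, {"tx": 0, "ty": 0, "tz": 0, "rx": 0, "ry": 0, "rz": 0.02}, {"tx": 0, "ty": 0, "tz": 0, "rx": 0, "ry": 0, "rz": 0.02}])

```text
clock: 13.2
tcp_pos: [0.5751, 0.0878, 0.2247]
tcp_rot: [3.141, -0.001, 0.453]
wrist_force: [-0.7, 1.8, -1.6]
opening: 0.154
```

```bash
python3 -c "
from h import *
st()
"
```

```text
13.2 [0.5751 0.0878 0.2247] [ 3.1409e+00 -7.0000e-04  4.5250e-01] F [-0.7  1.8 -1.6] T [0.457 0.335 0.262] 0.154 q6 1.157
```

Contact felt at about yaw 0.48, with roughly 4 N m/rad of compliance. I hold this light twist of about 0.26 N m and slide up in 2.5 mm steps, less than the 3.5 mm play.

>>> play_rows(series=[{"tx": 0, "ty": 0, "tz": -0.4, "rx": 0, "ry": 0, "rz": 0}, {"tx": 0, "ty": 0, "tz": -0.8, "rx": 0, "ry": 0, "rz": 0}, {"tx": 0, "ty": 0, "tz": -1.2, "rx": 0, "ry": 0, "rz": 0}, {"tx": 0, "ty": 0, "tz": -1.6, "rx": 0, "ry": 0, "rz": 0}, {"tx": 0, "ty": 0, "tz": -2, "rx": 0, "ry": 0, "rz": 0}, {"tx": 0, "ty": 0, "tz": -2.4, "rx": 0, "ry": 0, "rz": 0}, {"tx": 0, "ty": 0, "tz": -2.5, "rx": 0, "ry": 0, "rz": 0}, {"tx": 0, "ty": 0, "tz": -2.5, "rx": 0, "ry": 0, "rz": 0}])

```text
clock: 14.2
tcp_pos: [0.5751, 0.0878, 0.2272]
tcp_rot: [3.141, -0.001, 0.452]
wrist_force: [-0.0, 1.8, -7.0]
opening: 0.154
```

```bash
python3 -c "
from h import *
st()
"
```

```text
14.2 [0.5751 0.0878 0.2272] [ 3.141e+00 -6.000e-04  4.524e-01] F [-0.   1.8 -7. ] T [0.343 0.126 0.094] 0.154 q6 1.157
```

Torque fell to 0.094 N m, from either a drop-in or friction shifting to the slide. I probe gently.

>>> play_rows(series=[{"tx": 0, "ty": 0, "tz": 0, "rx": 0, "ry": 0, "rz": 0.004}, {"tx": 0, "ty": 0, "tz": 0, "rx": 0, "ry": 0, "rz": 0.008}, {"tx": 0, "ty": 0, "tz": 0, "rx": 0, "ry": 0, "rz": 0.012}, {"tx": 0, "ty": 0, "tz": 0, "rx": 0, "ry": 0, "rz": 0.016}, {"tx": 0, "ty": 0, "tz": 0, "rx": 0, "ry": 0, "rz": 0.02}, {"tx": 0, "ty": 0, "tz": 0, "rx": 0, "ry": 0, "rz": 0.025}, {"tx": 0, "ty": 0, "tz": 0, "rx": 0, "ry": 0, "rz": 0.03}, {"tx": 0, "ty": 0, "tz": 0, "rx": 0, "ry": 0, "rz": 0.03}])

```text
clock: 15.2
tcp_pos: [0.5751, 0.0878, 0.2272]
tcp_rot: [3.141, -0.001, 0.422]
wrist_force: [0.3, 2.5, -6.7]
opening: 0.152
```

```bash
python3 -c "
from h import *
st()
"
```

```text
15.2 [0.5751 0.0878 0.2272] [ 3.141e+00 -6.000e-04  4.224e-01] F [ 0.3  2.5 -6.7] T [0.356 0.198 0.066] 0.152 q6 1.187
```

Torque didn't rise, so it may be dropping in. I probe further.

>>> play_rows(series=[{"tx": 0, "ty": 0, "tz": 0, "rx": 0, "ry": 0, "rz": 0.005}, {"tx": 0, "ty": 0, "tz": 0, "rx": 0, "ry": 0, "rz": 0.01}, {"tx": 0, "ty": 0, "tz": 0, "rx": 0, "ry": 0, "rz": 0.015}, {"tx": 0, "ty": 0, "tz": 0, "rx": 0, "ry": 0, "rz": 0.02}, {"tx": 0, "ty": 0, "tz": 0, "rx": 0, "ry": 0, "rz": 0.025}, {"tx": 0, "ty": 0, "tz": 0, "rx": 0, "ry": 0, "rz": 0.03}, {"tx": 0, "ty": 0, "tz": 0, "rx": 0, "ry": 0, "rz": 0.035}, {"tx": 0, "ty": 0, "tz": 0, "rx": 0, "ry": 0, "rz": 0.04}])

```text
clock: 16.2
tcp_pos: [0.5751, 0.0878, 0.2272]
tcp_rot: [3.141, -0.001, 0.382]
wrist_force: [-1.7, 2.0, -6.1]
opening: 0.154
```

```bash
python3 -c "
from h import *
st()
"
```

```text
16.2 [0.5751 0.0878 0.2272] [ 3.141e+00 -6.000e-04  3.821e-01] F [-1.7  2.  -6.1] T [0.46  0.273 0.091] 0.154 q6 1.227
```

>>> play_rows(series=[{"tx": 0, "ty": 0, "tz": 0, "rx": 0, "ry": 0, "rz": 0.015}, {"tx": 0, "ty": 0, "tz": 0, "rx": 0, "ry": 0, "rz": 0.03}, {"tx": 0, "ty": 0, "tz": 0, "rx": 0, "ry": 0, "rz": 0.045}, {"tx": 0, "ty": 0, "tz": 0, "rx": 0, "ry": 0, "rz": 0.06}, {"tx": 0, "ty": 0, "tz": 0, "rx": 0, "ry": 0, "rz": 0.075}, {"tx": 0, "ty": 0, "tz": 0, "rx": 0, "ry": 0, "rz": 0.09}, {"tx": 0, "ty": 0, "tz": 0, "rx": 0, "ry": 0, "rz": 0.105}, {"tx": 0, "ty": 0, "tz": 0, "rx": 0, "ry": 0, "rz": 0.12}])

```text
clock: 17.2
tcp_pos: [0.575, 0.0878, 0.2272]
tcp_rot: [3.141, -0.001, 0.261]
wrist_force: [-1.9, 2.5, -7.1]
opening: 0.154
```

```bash
python3 -c "
from h import *
st()
"
```

```text
17.2 [0.575  0.0878 0.2272] [ 3.1412e+00 -6.0000e-04  2.6110e-01] F [-1.9  2.5 -7.1] T [0.505 0.349 0.098] 0.154 q6 1.348
```

In the notch (no resistance past 0.43). I continue home.

>>> play_rows(series=[{"tx": 0, "ty": 0, "tz": 0, "rx": 0, "ry": 0, "rz": 0.02}, {"tx": 0, "ty": 0, "tz": 0, "rx": 0, "ry": 0, "rz": 0.04}, {"tx": 0, "ty": 0, "tz": 0, "rx": 0, "ry": 0, "rz": 0.06}, {"tx": 0, "ty": 0, "tz": 0, "rx": 0, "ry": 0, "rz": 0.08}, {"tx": 0, "ty": 0, "tz": 0, "rx": 0, "ry": 0, "rz": 0.1}, {"tx": 0, "ty": 0, "tz": 0, "rx": 0, "ry": 0, "rz": 0.12}, {"tx": 0, "ty": 0, "tz": 0, "rx": 0, "ry": 0, "rz": 0.135}, {"tx": 0, "ty": 0, "tz": 0, "rx": 0, "ry": 0, "rz": 0.15}])

```text
clock: 18.2
tcp_pos: [0.575, 0.0878, 0.2272]
tcp_rot: [3.141, -0.001, 0.11]
wrist_force: [-1.7, 2.5, -7.0]
opening: 0.152
```

```bash
python3 -c "
from h import *
st()
"
```

```text
18.2 [0.575  0.0878 0.2272] [ 3.1412e+00 -6.0000e-04  1.1030e-01] F [-1.7  2.5 -7. ] T [0.652 0.462 0.339] 0.152 q6 1.499
```

>>> play_rows(series=[{"tx": 0, "ty": 0, "tz": 0, "rx": 0, "ry": 0, "rz": 0.004}, {"tx": 0, "ty": 0, "tz": 0, "rx": 0, "ry": 0, "rz": 0.008}, {"tx": 0, "ty": 0, "tz": 0, "rx": 0, "ry": 0, "rz": 0.012}, {"tx": 0, "ty": 0, "tz": 0, "rx": 0, "ry": 0, "rz": 0.016}, {"tx": 0, "ty": 0, "tz": 0, "rx": 0, "ry": 0, "rz": 0.02}, {"tx": 0, "ty": 0, "tz": 0, "rx": 0, "ry": 0, "rz": 0.02}, {"tx": 0, "ty": 0, "tz": 0, "rx": 0, "ry": 0, "rz": 0.02}, {"tx": 0, "ty": 0, "tz": 0, "rx": 0, "ry": 0, "rz": 0.02}])

```text
clock: 19.2
tcp_pos: [0.575, 0.0878, 0.2272]
tcp_rot: [3.141, -0.001, 0.09]
wrist_force: [-2.0, 2.8, -6.1]
opening: 0.155
```

```bash
python3 -c "
from h import *
st()
snap('side','s2')
a=cv2.imread('pics/s2.png')[80:230,190:370]; cv2.imwrite('pics/s2c.png',cv2.resize(a,None,fx=4,fy=4,interpolation=2))"
```

```text
19.2 [0.575  0.0878 0.2272] [ 3.1413e+00 -6.0000e-04  9.0300e-02] F [-2.   2.8 -6.1] T [0.647 0.559 0.684] 0.155 q6 1.519
```

View pics/s2c.png

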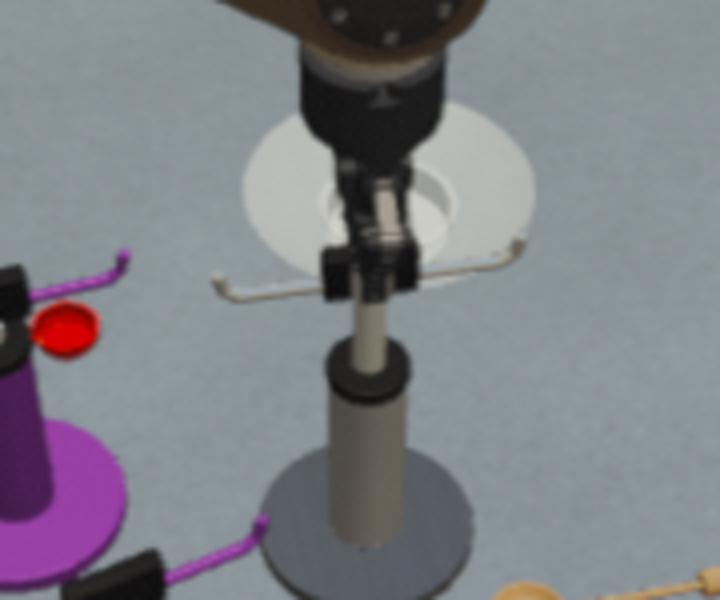

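The pole is visibly extended from the collar (crop 369,330), with the rod square in the jaws and nothing else disturbed. Torque rose steeply at yaw about 0.12, which is the home stop. I relax the twist, then open and retreat.

>>> play_rows(series=[{"tx": 0, "ty": 0, "tz": 0, "rx": 0, "ry": 0, "rz": -0.006}, {"tx": 0, "ty": 0, "tz": 0, "rx": 0, "ry": 0, "rz": -0.012}, {"tx": 0, "ty": 0, "tz": 0, "rx": 0, "ry": 0, "rz": -0.018}, {"tx": 0, "ty": 0, "tz": 0, "rx": 0, "ry": 0, "rz": -0.024}, {"tx": 0, "ty": 0, "tz": 0, "rx": 0, "ry": 0, "rz": -0.026}, {"tx": 0, "ty": 0, "tz": 0, "rx": 0, "ry": 0, "rz": -0.026}, {"tx": 0, "ty": 0, "tz": 0, "rx": 0, "ry": 0, "rz": -0.026}, {"tx": 0, "ty": 0, "tz": 0, "rx": 0, "ry": 0, "rz": -0.026}])

```text
clock: 20.25
tcp_pos: [0.575, 0.0878, 0.2272]
tcp_rot: [3.141, -0.001, 0.116]
wrist_force: [-2.0, 2.8, -6.7]
opening: 0.154
```

>>> play_rows(series=[{"tx": 0, "ty": 0, "tz": 0, "rx": 0, "ry": 0, "rz": 0}, {"tx": 0, "ty": 0, "tz": 0, "rx": 0, "ry": 0, "rz": 0}, {"tx": 0, "ty": 0, "tz": 0, "rx": 0, "ry": 0, "rz": 0}, {"tx": 0, "ty": 0, "tz": 0, "rx": 0, "ry": 0, "rz": 0}, {"tx": 0, "ty": 0, "tz": 0, "rx": 0, "ry": 0, "rz": 0}, {"tx": 0, "ty": 0, "tz": 0, "rx": 0, "ry": 0, "rz": 0}, {"tx": 0, "ty": 0, "tz": 0, "rx": 0, "ry": 0, "rz": 0}, {"tx": 0, "ty": 0, "tz": 0, "rx": 0, "ry": 0, "rz": 0}], claw=-1)

```text
clock: 21.25
tcp_pos: [0.575, 0.0878, 0.2272]
tcp_rot: [3.141, -0.001, 0.116]
wrist_force: [0.6, 0.3, 0.4]
opening: 1.0
```

>>> play_rows(series=[{"tx": 0, "ty": 0, "tz": -8, "rx": 0, "ry": 0, "rz": 0}, {"tx": 0, "ty": 0, "tz": -20, "rx": 0, "ry": 0, "rz": 0}, {"tx": 0, "ty": 0, "tz": -35, "rx": 0, "ry": 0, "rz": 0}, {"tx": 0, "ty": 0, "tz": -50, "rx": 0, "ry": 0, "rz": 0}, {"tx": 0, "ty": 0, "tz": -65, "rx": 0, "ry": 0, "rz": 0}, {"tx": 0, "ty": 0, "tz": -80, "rx": 0, "ry": 0, "rz": 0}, {"tx": 0, "ty": 0, "tz": -90, "rx": 0, "ry": 0, "rz": 0}, {"tx": 0, "ty": 0, "tz": -90, "rx": 0, "ry": 0, "rz": 0}])

```text
clock: 22.25
tcp_pos: [0.5751, 0.0879, 0.3179]
tcp_rot: [3.141, -0.002, 0.116]
wrist_force: [-0.1, -0.0, 0.0]
opening: 0.999
```

```bash
python3 -c "
from h import *
st()
snap('side','s3'); st()
a=cv2.imread('pics/s3.png')[60:230,190:370]; cv2.imwrite('pics/s3c.png',cv2.resize(a,None,fx=4,fy=3.5,interpolation=2))"
```

```text
22.25 [0.5751 0.0879 0.3179] [ 3.1411e+00 -1.7000e-03  1.1630e-01] F [-0.1 -0.   0. ] T [0.049 0.057 0.01 ] 0.999 q6 1.493
22.3 [0.5749 0.0878 0.3172] [ 3.1413e+00 -5.0000e-04  1.1630e-01] F [-0.2  0.7 -0.9] T [-0.011  0.021 -0.009] 0.996 q6 1.493
```

View pics/s3c.png

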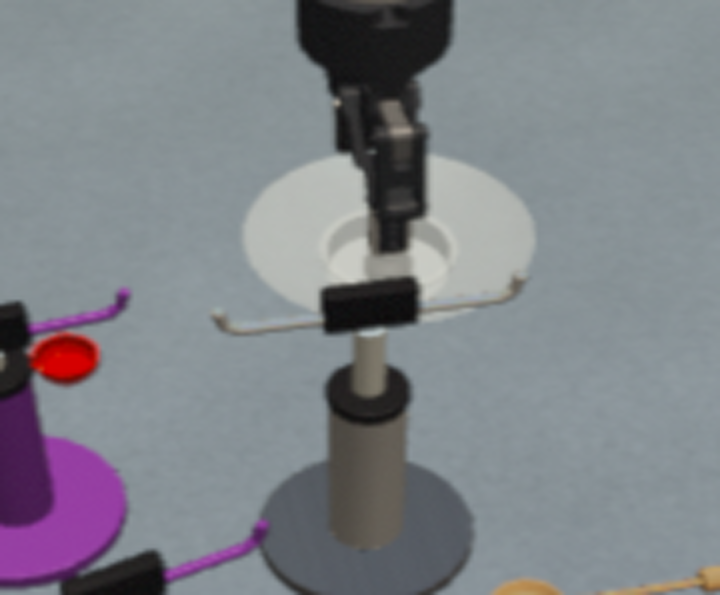

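```bash
python3 - <<'E'
from h import *
for f,r,zl in(('s0',(240,140,325,235),.188),('s3',(235,125,330,165),.234)):
    D=np.load(f'pics/{f}.npy'); P,u,v=cloud('side',D,r); I=cv2.imread(f'pics/{f}.png')[r[1]:r[3],r[0]:r[2]].astype(int)
    m=(I.max(2)<60)&(np.hypot(P[...,0]-.575,P[...,1]-.087)<.035)&(P[...,2]>zl-.02)&(P[...,2]<zl+.03)
    p=P[m]; w=np.linalg.svd(p[:,:2]-p[:,:2].mean(0),full_matrices=False)[2][0]
    print(f,m.sum(),'z pct',np.percentile(p[:,2],[2,50,98]).round(4),'yaw',np.arctan(w[1]/w[0]).round(3))
E
```

```text
s0 287 z pct [0.1812 0.2026 0.2141] yaw 0.133
s3 286 z pct [0.2283 0.2481 0.2594] yaw 0.14
```

```bash
python3 -c "
from h import *
print(job.hand_in()); st()"
```

```text
the job is handed in; nothing more can be done
None
the job is handed in; nothing more can be done
```

I unlocked the grey stand, slid its pole up to the middle setting, turned the crossbar back home, let go and handed the job in at about 22 s. No verdict was reported.

- **Finding the notch:** I turned the crossbar about 0.95 rad anticlockwise and raised the pole 43 mm. I then twisted back lightly until I felt metal at 0.26 N m, and the lug dropped in after 2.5 mm more of sliding.
- **Home stop:** Past the metal it turned with only friction (about 0.09 N m) until torque rose steeply at a tool yaw of about 0.12 rad. I pressed that stop to 0.68 N m, then eased off and opened the gripper.
- **Final height:** The pole rose about 45 to 47 mm by arm height and camera depth. That is near the bottom of the 46 to 74 mm range where the middle notch can be.
- **Final angle:** By depth, the block's yaw was 0.140 rad, against 0.133 at the start, when the head was at 0 to 0.1 rad. That puts the head at about 0.11 rad at most, within the 0.15 limit. The exact angle is uncertain by about 0.02 rad, because the yaw at the stop and the camera yaw differ by that much.
- **Hands off:** The wrist force was about 0 N with the gripper open and 90 mm above the grip. The last side-view crop showed the lid, the visible spoons and the purple stands apparently unmoved. I checked that only by eye, and the pot and red stand were outside the crop.

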